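# Empty the tip-out box of engraving blanks

### The job

Get the two metal blanks out of the tip-out box on the wooden stand: swing its clear lid all the way back past the snap of the hinge so that it stays open, and only then tip the box forward by its handle until it stays over and both blanks have dropped into the stand's catch tray. Leave the box tipped with its lid open, and do not disturb the separate shut metal box.

Things in the scene. Friction and masses are not known exactly. Their poses are not given: they have to be found in the camera images.
- stand: Fixed dark wood stand, board 310 x 150 mm. Origin: on the table under the tipping axis; x runs from the box's handle to the catch tray, y left, z up. In its frame (mm): catch tray x 25 to 185, y -75 to 75, floor z 12, 5 mm walls up to z 57. Level tip-out box (aluminium, sheet 4 mm): x -100 to 45, y -42 to 42, z 105 to 150, tray end sloping 45 degrees for pouring.
- tub (a joint): Tip angle of the box (rad): 0 level, grows as its handle is lifted over towards +x, stop 1.8. Axis: stand's y through x 0, z 105 mm. Handle: round bar 8 mm thick, 60 long along y, middle at stand x -140, y -8, z 135 when level, on end prongs, 36 mm clear of the box; rolls freely in a pinch from above. About 250 g. Let go below about 1 it falls back; past 1.4 it drops on to its stop and stays.
- lid (a joint): Angle of the clear steel-rimmed lid (rad): 0 shut, grows as its handle swings up and over to +y, stop 2.6. Hinge: stand's x through y 42, z 150.5 mm. Handle: round bar 8 mm thick, 70 long along x, middle at stand x -30, y -82, z 153.5 when shut, on end prongs, 36 mm clear; rolls in a pinch. Spring (under 2 N): let go below 1.7 it snaps shut, past 2 it snaps fully back and stays.
- tag: Loose steel tag blank, 38 x 22 x 9 mm, 40 g, lying in the box. Origin: centre of its underside, x along its length.
- fob: Loose round steel fob blank, diameter 28 mm, 8 mm thick, 35 g, lying in the box. Origin: centre of its underside.
- spare: Bystander: loose shut metal box with plain steel top, no bar handles, 114 x 79 x 62 mm, 0.7 kg, to one side of the stand. Origin: centre of its underside.

How it is judged:
By the outcome, as a careful person would: the job done as asked, in the order asked, and still so for the second after the job is handed in, with the robot touching nothing.
It also fails if it takes over 58 s, if anything falls off the work surface, if the arm or the gripper's body presses on something with over 40 N, if the wrist force passes 120 N, or if a joint passes its speed limit or range.

### The arm

A 6-joint arm with a two-finger parallel gripper is mounted at the origin on the work surface. World frame = base frame: x ahead of the robot, y to its left, z up, the work surface at z = 0. Lengths are in m, angles in rad, forces in N, time in s.
With the tool pointing down it reaches from about 0.3 to 0.775 m from the base axis. Payload 14.6 kg.
Tool frame: the origin (TCP) lies at the centre of the arm's flange, where the gripper is bolted on; the fingertips stand 199 mm ahead of it and the grasp point (between the pads) lies ctrl.tcp_to_grasp ahead of it (ctrl.tcp_to_grasp is the distance from the TCP to the grasp point, in m); z points along the fingers, y is the line along which they close (so a half turn about z gives the same grasp; the last joint's range is limited). The gripper opens to 94 mm and grips with 3 to 60 N. Pads are 16 mm wide; open, the fingers measure 119 mm over their backs; the gripper's body (75 mm by 177 mm) begins 78 mm behind the grasp point.
Start: joints at [-0.067, 0.3, 1.521, -0, 1.321, -0.067], TCP at [0.55, -0, 0.405] pointing down, gripper open.
Joint ranges: [-3.03, 3.03], [-0.79, 2.21], [0.23, 2.52], [-1.04, 4.18], [0, 3.07], [-2.55, 2.55]. Speed limits (rad/s): [2.22, 2.22, 2.57, 3.14, 3.14, 3.14].

### API

Orientations are given as [roll, pitch, yaw] about the fixed x, y, z axes, in that order (R = Rz(yaw) Ry(pitch) Rx(roll)).
In Python, from station import ctrl gives the robot as it stands. The module is installed in compiled form; this text tells all that it offers.
- The arm moves only by the shell command python3 -m jog 'ROWS' [OPENING] [FORCE]. ROWS is JSON, a list of rows, each a list of 6 numbers: the shift along the tool's x, y, z in cm, then the turn, a rotation vector about the tool's x, y, z in rad. In form: [[tx, ty, tz, ax, ay, az], ...]. A call has 1 to 8 rows; each row is the pose to reach, as a shift and turn from the pose commanded when the call began, along the tool's axes at that moment; what a row does not reach only later rows make up. A row lasts 1/10 s, in which the tool goes at most 50 mm and 8.59 degrees, less where a joint would pass 70% of its speed; a pose out of reach is approached as far as the arm can. A call with a gripper value outside its range is refused whole. OPENING is the opening in per cent of the stroke, from 0 (shut) to 100 (fully open), set as the call begins (- or left out, the last holds). The fingers move at their own pace and stop on an object; FORCE is the grip in N (left out, the last holds). Time passes only in rows, so rows that repeat a pose let the fingers close. It gives the time, the measured TCP pose, the force, the opening and the grip force at its end, in the units of the state.
- ctrl.get_obs(): the state, without advancing time (a new reading comes with each control period).
- ctrl.camera(name): name is "scene" or "side" or "wrist"; returns a dict with "img" (420x560x3 uint8, blue, green, red), "intrinsics" (3x3 intrinsics, pixels), "k1" (the pictures are not rectified: a ray, as slopes to the right and down, at radius r is drawn at 1 + k1 r^2 times it, then the intrinsics apply), "R" (3x3) and "t" (3): a world point X has camera coordinates R X + t. Camera axes: x right, y down, z forward; pixel columns grow to the right and rows downward; lengths in m; the calibration is good to about 2 mm. A picture is of the moment at which its call begins. There is no depth.
- ctrl.hand_in(): hands the job in; it is judged then, once.
The state is a dict: "time_s": time; "qpos": joint angles; "joint_vel": joint speeds; "tau": joint torques, N m; "ee_pos": TCP position; "eef_rot": TCP orientation; "force": force on the tool from outside, world axes, zero at the start; "moment": the same for the moment, N m; "grip_width": finger opening in m; "grip_force": force on a finger pad.
Only numpy, scipy, OpenCV 4.12 (cv2) and the standard library are available. Lean on these libraries where they do the work, as an engineer would, in place of code of your own. Each camera call takes 0.05 s, during which the arm holds its last target. There are 200 camera calls.

## Working session

There is one attempt and no reset: what is moved stays moved. The work goes in short steps, Python scripts to look and compute and a shell command to move; the robot and the scene stay as the last step left them, time stands still between calls to the robot, and variables do not carry over. Pictures are saved under pics/ and viewed, at most 10 in all, crops included, and the job is handed in when it is done.

```bash
mkdir -p pics; python3 - <<'E'
from station import ctrl
import cv2,numpy as np,pickle
d={}
for n in ("scene","side"):
    c=ctrl.camera(n); d[n]=c; cv2.imwrite(f"pics/{n}0.png",c["img"])
    print(n,c["intrinsics"],c["k1"],c["R"],c["t"])
pickle.dump(d,open("cam0.pkl","wb"))
o=ctrl.get_obs(); print(ctrl.tcp_to_grasp,o)
E
```

```text
scene [[495.74099564   0.         272.25841518]
 [  0.         495.74099564 208.72219251]
 [  0.           0.           1.        ]] 0.050130716605903104 [[ 0.84970307  0.52722018 -0.0066011 ]
 [ 0.3434355  -0.56291623 -0.7517828 ]
 [-0.40007093  0.6365251  -0.65937777]] [-0.46839051 -0.12432703  1.69442962]
side [[451.83898549   0.         280.4459279 ]
 [  0.         451.83898549 214.07918228]
 [  0.           0.           1.        ]] 0.010788758878069423 [[ 0.86084666 -0.50884267 -0.00470789]
 [-0.25784141 -0.42819583 -0.86612132]
 [ 0.43870358  0.74681153 -0.49981167]] [-0.49727758  0.25539307  1.01432348]
0.1804 {'time_s': 0.1, 'qpos': array([-6.65923231e-02,  3.00443536e-01,  1.52149882e+00, -1.35046962e-05,
        1.32071484e+00, -6.66065064e-02]), 'joint_vel': array([ 0.00030528, -0.00104582, -0.00049996, -0.00079979, -0.00012426,
       -0.0005467 ]), 'tau': array([ 1.84928511e-03, -5.32644153e+01, -3.53284299e+01,  7.10431044e-02,
        2.34944851e-02, -7.30603051e-05]), 'ee_pos': array([5.49979387e-01, 1.72676710e-06, 4.04136139e-01]), 'eef_rot': array([-3.14052960e+00, -5.78011711e-05,  1.57081383e+00]), 'force': array([-0.22981631,  0.04470343, -0.05142453]), 'moment': array([-0.01427859,  0.01620177,  0.02258311]), 'grip_force': 0.0, 'grip_width': 0.0939187762495016}
```

View pics/scene0.png

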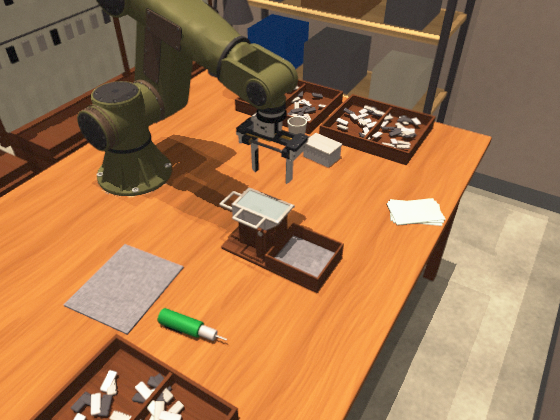

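View pics/side0.png

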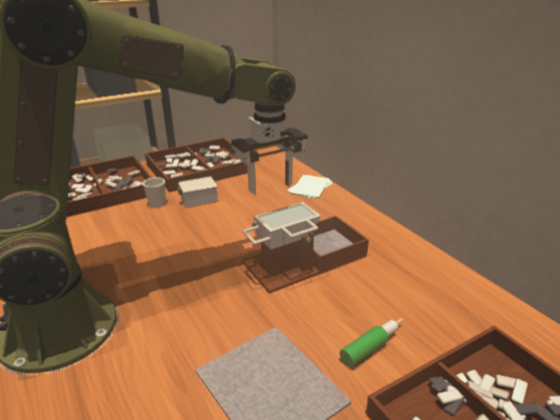

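The scene view shows the stand, with the tray around (305,258), the tub handle near (230,200) and the lid handle near (248,217). The side view shows the box near (285,222) and the spare at (198,190). I'll zoom in to find the corners.

```bash
python3 - <<'E'
import pickle,cv2,numpy as np
d=pickle.load(open("cam0.pkl","rb"))
a=cv2.resize(d["scene"]["img"][180:300,212:352],None,fx=4.28,fy=4.28,interpolation=cv2.INTER_CUBIC)[:, :400*2]
a=cv2.resize(d["scene"]["img"][180:300,215:350],(400*1,356),interpolation=cv2.INTER_CUBIC)
b=cv2.resize(d["side"]["img"][190:300,240:375],(400,326),interpolation=cv2.INTER_CUBIC)
o=np.zeros((360,800,3),np.uint8);o[:356,:400]=a;o[:326,400:]=b
cv2.imwrite("pics/z0.png",o)
E
```

```text
(no output)
```

View pics/z0.png

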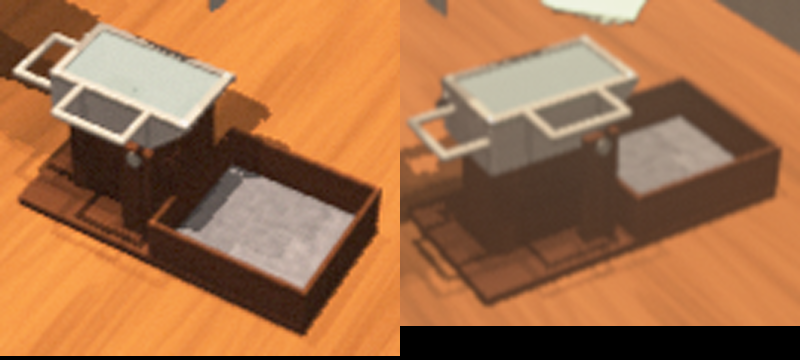

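```bash
cat > h.py <<'E'
import numpy as np,cv2
def ray(c,uv):
    p=cv2.undistortPoints(np.array([[uv]],float),c["intrinsics"],np.array([c["k1"],0,0,0,0.]))[0,0]
    return -c["R"].T@c["t"], c["R"].T@np.array([p[0],p[1],1])
def onz(c,uv,z):
    o,v=ray(c,uv); return o+v*(z-o[2])/v[2]
def proj(c,X):
    return cv2.projectPoints(np.array(X,float).reshape(-1,1,3),cv2.Rodrigues(c["R"])[0],c["t"],c["intrinsics"],np.array([c["k1"],0,0,0,0.]))[0].reshape(-1,2)
def tri(c1,u1,c2,u2):
    (a,v),(b,w)=ray(c1,u1),ray(c2,u2)
    s=np.linalg.lstsq(np.c_[v,-w],b-a,rcond=None)[0]
    return (a+s[0]*v+b+s[1]*w)/2, np.linalg.norm(a+s[0]*v-b-s[1]*w)
E
python3 - <<'E'
import pickle
from h import *
from scipy.optimize import least_squares
d=pickle.load(open("cam0.pkl","rb"))
S=lambda u,v:(u/2.963+215,v/2.963+180)
T=lambda u,v:((u-400)/2.963+240,v/2.963+190)
pts=[("scene",S(380,188),(185,75,57)),("scene",S(305,292),(185,-75,57)),("scene",S(150,228),(25,-75,57)),("scene",S(232,128),(25,75,57)),
("scene",S(92,122),(-30,-82,153.5)),("scene",S(29,56),(-140,-8,135)),
("side",T(780,152),(185,-75,57)),("side",T(683,80),(185,75,57)),("side",T(581,122),(-30,-82,153.5)),("side",T(426,137),(-140,-8,135))]
def w(p,m):
    c,s=np.cos(p[2]),np.sin(p[2]);x,y,z=np.array(m)/1e3
    return np.array([p[0]+c*x-s*y,p[1]+s*x+c*y,z])
f=lambda p:np.concatenate([proj(d[n],w(p,m))[0]-uv for n,uv,m in pts])
r=least_squares(f,[.55,-.1,0]);print(r.x,r.fun.reshape(-1,2).round(1))
for m in [(-30,-82,153.5),(-140,-8,135),(0,42,150.5),(0,0,105)]: print(m,w(r.x,m).round(4))
print("spare",onz(d["side"],(198,181),.062))
E
```

```text
[ 0.58794273 -0.06446527 -0.00772186] [[-0.1 -0.5]
 [-1.   0.2]
 [-1.6 -2.6]
 [-0.8 -1.3]
 [-2.1  0.7]
 [ 2.1 -1.6]
 [ 0.8 -2.3]
 [ 0.5 -2. ]
 [ 3.   0.3]
 [ 0.2  0. ]]
(-30, -82, 153.5) [ 0.5573 -0.1462  0.1535]
(-140, -8, 135) [ 0.4479 -0.0714  0.135 ]
(0, 42, 150.5) [ 0.5883 -0.0225  0.1505]
(0, 0, 105) [ 0.5879 -0.0645  0.105 ]
spare [0.50701337 0.42619247 0.062     ]
```

```bash
python3 -m jog '[[-14.6,0.7,0,0,0,1.1],[-14.6,0.7,0,0,0,1.1],[-14.6,0.7,0,0,0,1.1],[-14.6,0.7,0,0,0,1.1],[-14.6,0.7,0,0,0,1.1],[-14.6,0.7,0,0,0,1.1],[-14.6,0.7,0,0,0,1.1],[-14.6,0.7,0,0,0,1.1]]' 28 10
python3 -m jog '[[0,0,0,0,0,0.15],[0,0,0,0,0,0.3],[0,0,0,0,0,0.463],[0,0,0,0,0,0.463],[0,0,0,0,0,0.463],[0,0,0,0,0,0.463]]'
python3 - <<'E'
from station import ctrl
import cv2,numpy as np,pickle
from h import *
c=ctrl.camera("wrist");pickle.dump(c,open("cw1.pkl","wb"));cv2.imwrite("pics/w1.png",c["img"])
print(c["t"],c["R"])
P=lambda x,y,z:(.588+x/1e3,-.0645+y/1e3,z/1e3)
print(proj(c,[P(-30,-82,153.5),P(-140,-8,135),P(-100,42,150),P(45,42,150)]).round())
E
```

```text
time_s: 0.9
ee_pos: [0.557, -0.146, 0.4043]
eef_rot: [-3.141, 0.001, 0.465]
force: [-0.8, -0.1, 0.2]
grip_width: 0.0331
grip_force: 0.0
time_s: 1.5
ee_pos: [0.557, -0.146, 0.4045]
eef_rot: [-3.141, 0.0, 0.011]
force: [-0.6, -0.0, -0.7]
grip_width: 0.0264
grip_force: 0.0
[-0.15208535  0.51032813  0.52832533] [[ 1.15628551e-02 -9.99932921e-01  6.73696729e-04]
 [-9.68034050e-01 -1.10251645e-02  2.50576385e-01]
 [-2.50552149e-01 -3.54953981e-03 -9.68096597e-01]]
[[284. 220.]
 [201. 328.]
 [135. 297.]
 [113. 118.]]
```

View pics/w1.png

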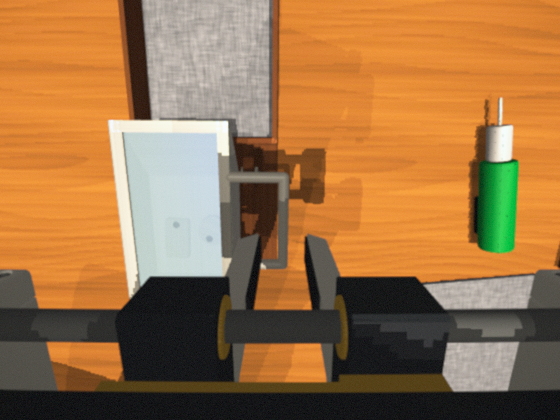

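The bar runs straight at u≈283, v 177–265, with its middle at (283,221) against a predicted (284,220). The pose is good, so I'll descend and grip.

```bash
python3 -m jog '[[0,0,3,0,0,0],[0,0,5,0,0,0],[0,0,6.5,0,0,0],[0,0,7,0,0,0],[0,0,7,0,0,0]]' 28 10
python3 -m jog '[[0,0,0,0,0,0],[0,0,0,0,0,0],[0,0,0,0,0,0],[0,0,0,0,0,0],[0,0,0,0,0,0]]' 0 15
```

```text
time_s: 2.05
ee_pos: [0.557, -0.146, 0.3344]
eef_rot: [-3.141, 0.001, 0.009]
force: [0.3, -0.0, -0.2]
grip_width: 0.0266
grip_force: 0.0
time_s: 2.55
ee_pos: [0.5571, -0.1461, 0.3353]
eef_rot: [3.141, -0.001, 0.008]
force: [0.9, -0.8, 3.6]
grip_width: 0.0071
grip_force: 15.0
```

```bash
python3 -m jog '[[0,-0.05,-0.95,0,0,0],[0,-0.18,-1.85,0,0,0],[0,-0.64,-3.65,0,0,0],[0,-1.36,-5.36,0,0,0],[0,-2.34,-6.95,0,0,0],[0,-3.53,-8.37,0,0,0],[0,-4.93,-9.6,0,0,0],[0,-4.93,-9.6,0,0,0]]'
python3 - <<'E'
from station import ctrl
import cv2,numpy as np
a=ctrl.camera("scene")["img"][120:300,180:360];b=ctrl.camera("side")["img"][120:300,200:380]
cv2.imwrite("pics/l1.png",cv2.resize(np.hstack([a,b]),(800,400),interpolation=cv2.INTER_CUBIC))
E
```

```text
time_s: 3.35
ee_pos: [0.5564, -0.096, 0.434]
eef_rot: [3.139, -0.004, 0.008]
force: [-1.1, -10.0, 13.2]
grip_width: 0.0074
grip_force: 15.0
```

View pics/l1.png

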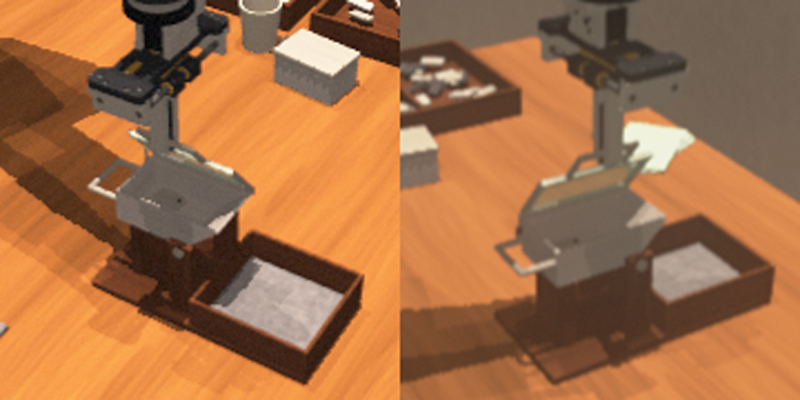

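The lid is about half open and held, and the force points outward along the radius at about 16 N. I'll widen the arc by 3 mm.

```bash
python3 -m jog '[[0,-1.41,-1.27,0,0,0],[0,-3.15,-2.05,0,0,0],[0,-4.98,-2.56,0,0,0],[0,-6.87,-2.79,0,0,0],[0,-6.87,-2.79,0,0,0]]'
```

```text
time_s: 3.95
ee_pos: [0.5559, -0.0263, 0.4598]
eef_rot: [-3.141, -0.002, 0.01]
force: [3.0, -2.1, 6.6]
grip_width: 0.0075
grip_force: 15.0
```

```bash
python3 -m jog '[[0,-1.9,0.05,0,0,0],[0,-3.78,0.39,0,0,0],[0,-5.58,1.0,0,0,0],[0,-7.27,1.88,0,0,0],[0,-8.81,3.0,0,0,0],[0,-8.81,3.0,0,0,0]]'
```

```text
time_s: 4.55
ee_pos: [0.5555, 0.0615, 0.4273]
eef_rot: [-3.141, 0.0, 0.009]
force: [4.7, 2.1, 1.4]
grip_width: 0.0076
grip_force: 15.0
```

```bash
python3 -m jog '[[0,0,0,0,0,0],[0,0,0,0,0,0],[0,0,-2,0,0,0],[0,0,-5,0,0,0],[0,0,-8,0,0,0],[0,0,-10,0,0,0],[0,0,-10,0,0,0]]' 26
python3 - <<'E'
from station import ctrl
import cv2,numpy as np
a=ctrl.camera("scene")["img"][120:300,180:360];b=ctrl.camera("side")["img"][120:300,200:380]
cv2.imwrite("pics/l2.png",cv2.resize(np.hstack([a,b]),(800,400),interpolation=cv2.INTER_CUBIC))
E
```

```text
time_s: 5.25
ee_pos: [0.555, 0.0598, 0.531]
eef_rot: [-3.142, -0.004, 0.007]
force: [0.0, 0.0, 0.5]
grip_width: 0.0243
grip_force: 0.0
```

View pics/l2.png

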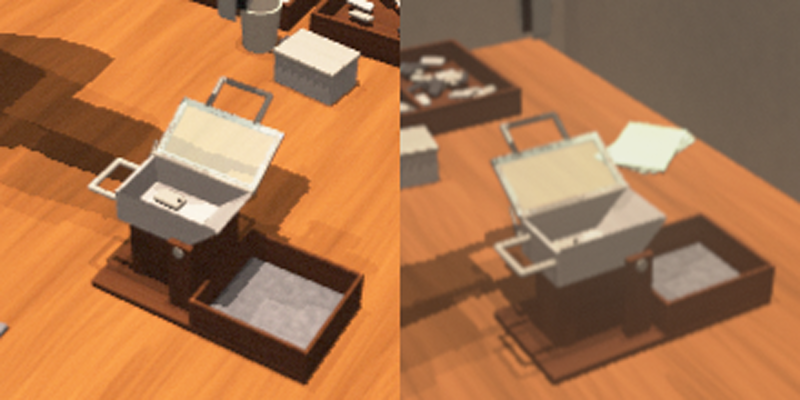

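The lid has snapped fully back, with its bar at crop (240,95), and the tag is visible in the box at (168,198). Next I'll go above the tub handle.

```bash
python3 -m jog '[[-4,5,0,0,0,-0.15],[-8,10,0,0,0,-0.3],[-10.7,14,0,0,0,-0.45],[-10.7,14,3,0,0,-0.6],[-10.7,14,6,0,0,-0.75],[-10.7,14,10,0,0,-0.9],[-10.7,14,11,0,0,-1.05],[-10.7,14,11,0,0,-1.2]]' 26
python3 -m jog '[[0,0,0,0,0,-0.15],[0,0,0,0,0,-0.3],[0,0,0,0,0,-0.378],[0,0,0,0,0,-0.378],[0,0,0,0,0,-0.378]]'
python3 - <<'E'
from station import ctrl
import cv2,numpy as np
from h import *
c=ctrl.camera("wrist");cv2.imwrite("pics/w2.png",c["img"])
P=lambda x,y,z:(.588+x/1e3,-.0645+y/1e3,z/1e3)
print(proj(c,[P(-140,-38,135),P(-140,22,135),P(-100,42,150),P(-100,-42,150)]).round())
print(proj(c,[[.438,-.08,.135],[.458,-.08,.135]]),ctrl.get_obs()["qpos"])
E
```

```text
time_s: 6.15
ee_pos: [0.449, -0.0808, 0.4151]
eef_rot: [-3.136, 0.001, 1.19]
force: [0.0, -0.2, 0.3]
grip_width: 0.0241
grip_force: 0.0
time_s: 6.65
ee_pos: [0.4493, -0.0807, 0.4176]
eef_rot: [-3.14, -0.0, 1.56]
force: [0.2, -0.8, 0.3]
grip_width: 0.0245
grip_force: 0.0
[[283. 236.]
 [282. 169.]
 [334. 145.]
 [331. 247.]]
[[271.34727119 212.06828584]
 [294.37719753 211.84078295]] [-2.58066830e-01  7.86244896e-02  1.75276354e+00 -3.06820019e-06
  1.31146245e+00 -2.47350070e-01]
```

View pics/w2.png

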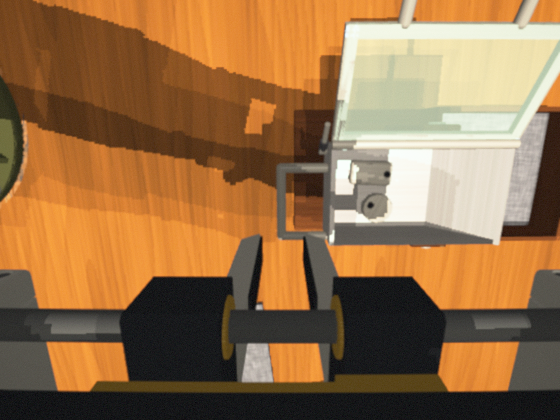

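The bar is at u≈282, v 165–236, as predicted, and both blanks are visible at (370,172) and (374,206). Descending to grip.

```bash
python3 -m jog '[[0,-0.1,3,0,0,0],[0,-0.1,6,0,0,0],[0,-0.1,8.5,0,0,0],[0,-0.1,9.8,0,0,0],[0,-0.1,10.2,0,0,0],[0,-0.1,10.2,0,0,0]]' 26
python3 -m jog '[[0,0,0,0,0,0],[0,0,0,0,0,0],[0,0,0,0,0,0],[0,0,0,0,0,0],[0,0,0,0,0,0]]' 0 15
python3 - <<'E'
import numpy as np
p=lambda a:np.array([-14*np.cos(a)+3*np.sin(a),14*np.sin(a)+3*np.cos(a)])
for a in np.arange(.1,1.75,.1): print(round(a,1),(p(a)-p(0)).round(2),(p(a)-p(.8)).round(2))
E
```

```text
time_s: 7.3
ee_pos: [0.4485, -0.0807, 0.3163]
eef_rot: [-3.141, -0.0, 1.562]
force: [0.7, -0.7, -0.6]
grip_width: 0.0245
grip_force: 0.0
time_s: 7.8
ee_pos: [0.4481, -0.0808, 0.3171]
eef_rot: [-3.14, 0.0, 1.563]
force: [-9.9, 0.2, 6.4]
grip_width: 0.0073
grip_force: 15.0
0.1 [0.37 1.38] [-6.03 -7.75]
0.2 [0.88 2.72] [-5.52 -6.41]
0.3 [1.51 4.  ] [-4.89 -5.13]
0.4 [2.27 5.22] [-4.12 -3.92]
0.5 [3.15 6.34] [-3.25 -2.79]
0.6 [4.14 7.38] [-2.26 -1.75]
0.7 [5.22 8.31] [-1.17 -0.82]
0.8 [6.4  9.13] [0. 0.]
0.9 [7.65 9.83] [1.25 0.7 ]
1.0 [ 8.96 10.4 ] [2.56 1.27]
1.1 [10.32 10.84] [3.93 1.7 ]
1.2 [11.72 11.14] [5.32 2.  ]
1.3 [13.15 11.29] [6.75 2.16]
1.4 [14.58 11.31] [8.18 2.17]
1.5 [16.   11.18] [9.6  2.04]
1.6 [17.41 10.91] [11.01  1.77]
1.7 [18.78 10.5 ] [12.38  1.36]
```

```bash
python3 -m jog '[[0,0.27,-1.38,0,0,0],[0,0.78,-2.72,0,0,0],[0,1.4,-4.0,0,0,0],[0,2.15,-5.22,0,0,0],[0,3.05,-6.4,0,0,0],[0,4.05,-7.45,0,0,0],[0,5.15,-8.4,0,0,0],[0,6.3,-9.2,0,0,0]]'
python3 -m jog '[[0,0,0,0,0,0]]'
```

```text
time_s: 8.6
ee_pos: [0.5115, -0.0812, 0.4099]
eef_rot: [3.141, 0.0, 1.562]
force: [-1.9, 1.2, 0.4]
grip_width: 0.0073
grip_force: 15.0
time_s: 8.7
ee_pos: [0.512, -0.0812, 0.4102]
eef_rot: [3.14, 0.0, 1.563]
force: [-7.8, 1.5, 11.9]
grip_width: 0.0072
grip_force: 15.0
```

```bash
python3 -m jog '[[0,1.22,-0.75,0,0,0],[0,2.55,-1.35,0,0,0],[0,3.93,-1.8,0,0,0],[0,5.32,-2.1,0,0,0],[0,6.75,-2.26,0,0,0],[0,8.18,-2.27,0,0,0],[0,9.6,-2.14,0,0,0],[0,11,-1.87,0,0,0]]'
python3 -m jog '[[0,0.7,0.2,0,0,0],[0,0.7,0.2,0,0,0]]'
```

```text
time_s: 9.5
ee_pos: [0.6218, -0.0821, 0.4275]
eef_rot: [3.141, 0.0, 1.563]
force: [-0.5, 0.4, 0.1]
grip_width: 0.0075
grip_force: 15.0
time_s: 9.7
ee_pos: [0.6288, -0.0822, 0.4253]
eef_rot: [3.14, 0.0, 1.563]
force: [1.0, 0.0, 2.3]
grip_width: 0.0076
grip_force: 15.0
```

```bash
python3 -m jog '[[0,0,0,0,0,0],[0,0,0,0,0,0],[0,0,-2,0,0,0],[0,0,-5,0,0,0],[0,0,-8,0,0,0],[0,0,-11,0,0,0],[0,-5,-13,0,0,0],[0,-10,-13,0,0,0]]' 26
python3 -m jog '[[0,-5,0,0,0,0],[0,-10,0,0,0,0],[0,-10,0,0,0,0],[0,-10,0,0,0,0],[0,-10,0,0,0,0]]'
python3 - <<'E'
from station import ctrl
import cv2,numpy as np
a=ctrl.camera("scene")["img"][120:300,180:360];b=ctrl.camera("side")["img"][120:300,200:380]
cv2.imwrite("pics/t1.png",cv2.resize(np.hstack([a,b]),(800,400),interpolation=cv2.INTER_CUBIC))
E
```

```text
time_s: 10.5
ee_pos: [0.5311, -0.0814, 0.556]
eef_rot: [3.14, 0.0, 1.563]
force: [-0.5, 0.8, 1.4]
grip_width: 0.0242
grip_force: 0.0
time_s: 11.0
ee_pos: [0.4327, -0.0807, 0.5551]
eef_rot: [-3.141, -0.0, 1.563]
force: [0.7, -0.4, 0.2]
grip_width: 0.0244
grip_force: 0.0
```

View pics/t1.png

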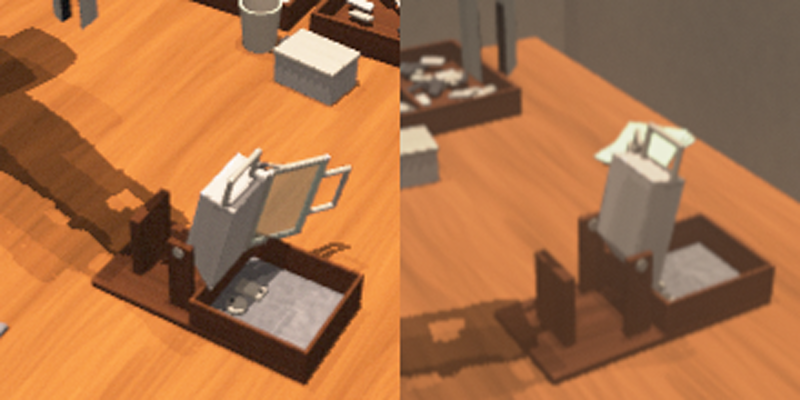

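The box is tipped on its stop with the lid open, and there are things in the tray near crop (245,290). A closer crop will show whether both blanks are down.

```bash
python3 - <<'E'
from station import ctrl
import cv2,numpy as np
a=ctrl.camera("scene")["img"][225:275,260:325]
w=ctrl.camera("wrist")["img"]
o=np.hstack([cv2.resize(a,(390,300),interpolation=cv2.INTER_CUBIC),cv2.resize(w,(400,300))])
cv2.imwrite("pics/t2.png",o)
E
```

```text
(no output)
```

View pics/t2.png

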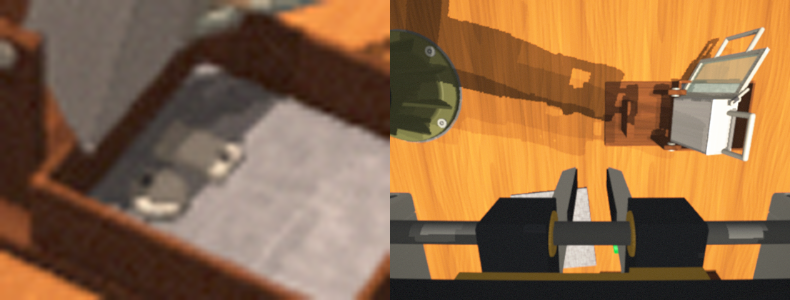

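The crop shows both blanks on the tray floor: the fob at (160,190) and the tag at (200,150). The box is tipped with its lid open and the arm is clear of it.

```bash
python3 -c "
from station import ctrl
print(ctrl.hand_in())"
```

```text
the job is handed in; nothing more can be done
None
```

The job is handed in: I opened the lid fully first, then tipped the box onto its stop. Both blanks are in the catch tray, the lid is still open and the spare box was not touched (about 11 s of robot time).

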